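# Clip the sensor on the tea warmer and set its dial

### The arm

A 6-joint arm with a two-finger parallel gripper is mounted at the origin on the work surface. World frame = base frame: x ahead of the robot, y to its left, z up, the work surface at z = 0. Lengths are in m, angles in rad, forces in N, time in s.
With the tool pointing down it reaches from about 0.225 to 0.875 m from the base axis. Payload 3.4 kg.
Tool frame: the origin (TCP) lies between the finger pads, 19 mm behind the fingertips; this is the grasp point; z points along the fingers, y is the line along which they close (so a half turn about z gives the same grasp; the last joint's range is limited). The gripper opens to 85 mm and grips with 20 to 120 N. Pads are 22 mm wide; open, the fingers measure 114 mm over their backs; the gripper's body (76 mm by 85 mm) begins 54 mm behind the grasp point. The pads swing forward as they close: fully open they stand 13 mm farther back than shut.
Start: joints at [1.119, 0.276, 1.505, -0, 1.361, -0.121], TCP at [0.187, 0.544, 0.25] pointing down, gripper open.
Joint ranges: [-2.89, 2.89], [-0.75, 2.08], [0.22, 2.7], [-1.18, 4.32], [0.11, 2.71], [-2.7, 2.7]. Speed limits (rad/s): [2.57, 2.57, 3.14, 3.14, 3.14, 3.14].

### API

Orientations are given as a unit quaternion [w, x, y, z].
In Python, from rig import manip gives the robot as it stands.
- The arm moves only by the tool move_arm, never from a script. Its argument "steps" is one flat list of numbers, 7 for each row, row after row: the turn, a rotation vector about the world's x, y, z normalised to -1 to 1, where 1 is 360 degrees, then the shift along the world's x, y, z normalised to -1 to 1, where 1 is 1 m, then the opening, from -1 (shut) to 1 (fully open). A call has exactly 10 rows; each row is the pose to reach, as a shift and turn from the pose commanded when the call began, turning the shorter way round; what a row does not reach only later rows make up. A row lasts 1/10 s, in which the tool goes at most 50 mm and 8.59 degrees, less where a joint would pass 70% of its speed; a pose out of reach is approached as far as the arm can. A call with a number of a shift or a turn outside -1 to 1 is refused whole. A call with a gripper value outside its range is refused whole. The fingers move at their own pace and stop on an object; "squeeze" is the grip in N (left out, the last holds). Time passes only in rows, so rows that repeat a pose let the fingers close, or fill a call up. It gives the time, the measured TCP pose, the force, the opening and the grip force at its end, in the units of the state.
- manip.get_state(): the state, without advancing time (a new reading comes with each control period).
- manip.get_image(name): name is "scene" or "top"; returns a dict with "pixels" (400x640x3 uint8, blue, green, red), "fx", "fy", "cx", "cy" (pixels), "R" (3x3) and "t" (3): a world point X has camera coordinates R X + t. Camera axes: x right, y down, z forward; pixel columns grow to the right and rows downward; lengths in m; the calibration is good to about 2 mm. A picture is of the moment at which its call begins. There is no depth.
- manip.sign_off(): hands the job in; it is judged then, once.
The state is a dict: "clock": time; "qpos": joint angles; "qd": joint speeds; "effort": joint torques, N m; "position": TCP position; "ee_rot": TCP orientation; "contact_force": force on the tool from outside, world axes, zero at the start; "moment": the same for the moment, N m; "width": finger opening in m; "gripper_force": force on a finger pad.
Only numpy, scipy, OpenCV 4.12 (cv2) and the standard library are available. Lean on these libraries where they do the work, as an engineer would, in place of code of your own. Each camera call takes 0.05 s, during which the arm holds its last target. There are 200 camera calls.

### The job

Squeeze open the sprung sensor clip, take it off its wooden stand and let it pinch upright over the front rim of the tea warmer's steel well, on the pink band. Then, with the clip released there, turn the dial clockwise until its white pointer line points at the middle of the pink index mark, and let go. Leave the other things on the table where they are.

Things in the scene. Friction and masses are not known exactly. Their poses are not given: they have to be found in the camera images.
- clip: sprung sensor clip like a clothes peg, about 74 mm tall, 70 g: two pink paddles on top, two steel jaws below (28 high, 24 wide), a small white readout at one end. Starts pinched upright on the stand's blade. Origin midway between the jaw tips (lowest point); x along the pivot and the edge it is clipped to, y the way jaws and paddles move, z up. Either way round is the same
- clip_pivot (a point): centre of the clip's pivot, 32 above the jaw tips. The paddles (24 wide along clip x) reach from 6 to 42 above it, splayed 37 over the outer faces at the top when parked; the TCP can squeeze 30 above it. The pivot barrel stops an edge pushed in more than 27 past the jaw tips; 18 is right
- clip_jaw (a joint): opening of the clip (rad): 0 when pinching a 4 mm edge, -0.14 closed on nothing, 0.4 fully squeezed (takes about 6 N, then a firm stop): the paddles are then parallel, 24 over the faces, the jaw tips 15 apart, and the clip body's frame leans 0.2
- stand: fixed olive wood stand 90 x 70 x 14 with an upright steel blade (70 long along x, 4 thick, top edge 60 above the table); the clip is parked near the middle of the blade with its jaw tips 18 below the top edge. Origin under its centre
- warmer: fixed white tea warmer, housing 200 (x) x 340 (y), deck 50 above the table; origin under its centre, x points away from the front, y to its left. On its left half an open square stainless well (150 x 150 outside, walls 4 thick, top edge 80 above the table, 30 above the deck; centre 75 left of the origin); on its right half the dial (axis 100 right of the origin)
- rim_mid (a point): middle of the top edge of the well's front wall, the wall nearest the robot, centre of the 50 long pink band; axes as the warmer's (y along the wall). The wall is 4 thick and stands 30 above the deck
- dial (a joint): angle of the dial (rad), clockwise seen from above; at 0 the pointer looks along the warmer's +x; range 0 to 3.1; stiff, stays where left
- dial_grip (a point): on the dial's axis, 40 above the deck, in the upper part of the grip bar. The bar is 50 long along the pointer direction, 14 wide, from 18 to 44 above the deck, on a black round skirt 68 across and 18 high
- pointer (a point): outer end of the white pointer line, on the dial's skirt, 34 from its axis; the line runs along the bar from the axis
- dial_mark (a joint): angle of the pink index mark (rad), counted like the dial's: the pointer is at the mark when both are equal. Cannot be moved by touch
- mark (a point): where the pointer's end should be, 34 from the dial's axis; the flat pink mark (18 x 9) lies just outside on the deck in line with it
- teapot: white ceramic teapot, 124 high, 200 from spout to handle, standing on a round silicone trivet (160 across, 8 thick); origin under its centre
- tin: square stainless tin 114 x 114 x 87 high with a press-button latch on the front; origin under its centre
- spoon: short olive wood spoon, 170 long, lying crosswise in front of the warmer; origin at its underside, x along it
- glass0: pink glass tumbler, 68 across, 85 high; origin under its centre
- glass1: pink glass tumbler, 68 across, 85 high; origin under its centre
- glass2: pink glass tumbler, 68 across, 85 high; origin under its centre

How it is judged:
On the way, in this order (a step that is already met when the one before it is completed fails the run):
1. the clip pinches the pink band of the front rim, upright and let go (x of clip_pivot in the frame of rim_mid between -0.006 and 0.006 m and y of clip_pivot in the frame of rim_mid between -0.025 and 0.025 m and z of clip_pivot in the frame of rim_mid between 0 and 0.024 m and value of joint clip_jaw between -0.07 and 0.09 rad and angle between clip's own z axis and vertical below 0.25 rad and angle between the x axis of clip and the y axis of warmer, either way round below 0.25 rad and contact force between clip and warmer above 1 N and contact force between the fingers and clip below 0.2 N), for 0.3 s.
2. with the clip on the rim, the dial's pointer is at the pink mark and let go (all of step 1 and horizontal distance between pointer and mark below 0.0036 m and contact force between the fingers and warmer below 0.2 N), for 0.3 s.
At the end, for the whole second after the job is handed in: The clip, let go and still, pinches the pink band: pivot within 25 mm of its middle along the wall, 6 mm across, 0 to 24 mm above the edge; upright and square within 0.25 rad; jaws closed on the wall. Pointer end within 3.6 mm (6 degrees) of the mark; dial still and let go (all of step 2 and linear speed of clip below 0.02 m/s and velocity of joint dial between -0.05 and 0.05 rad/s); the robot touches nothing.
It fails at once if the teapot, a pink glass, the tin or the spoon is moved by more than 30 mm (distance of any of teapot, glass0, glass1, glass2, tin, spoon from where it was at the start of the episode above 0.03 m).
It also fails if it takes over 61 s, if anything falls off the work surface, if the arm or the gripper's body presses on something with over 40 N, if the wrist force passes 120 N, or if a joint passes its speed limit or range.

## Working session

There is one attempt and no reset: what is moved stays moved. The work goes in short steps, Python scripts to look and compute and a tool call to move; the robot and the scene stay as the last step left them, time stands still between calls to the robot, and variables do not carry over. Pictures are saved under pics/ and viewed, at most 10 in all, crops included, and the job is handed in when it is done.

Besides the shell and the picture viewer there is one more tool, called after ">>>" in YAML: its name, and indented under it one key for each argument. move_arm: Moves the arm, as the interface text tells. Scaled input: -1 to 1 covers 1 m each way for a shift and 360 degrees each way for a turn. Its arguments: {"type":"object","properties":{"steps":{"type":"array"},"squeeze":{"type":"number"}},"required":["steps"]}

```bash
mkdir -p pics
cat > h.py <<'E'
import numpy as np, cv2
from rig import manip
def ray(im,u,v):
    R=np.array(im["R"]);t=np.array(im["t"])
    d=R.T@np.array([(u-im["cx"])/im["fx"],(v-im["cy"])/im["fy"],1.]);return -R.T@t,d
def onz(im,u,v,z):
    c,d=ray(im,u,v);return c+d*(z-c[2])/d[2]
def proj(im,X):
    p=np.array(im["R"])@np.array(X)+np.array(im["t"]);return np.array([im["fx"]*p[0]/p[2]+im["cx"],im["fy"]*p[1]/p[2]+im["cy"]])
def tri(a,ua,b,ub):
    c1,d1=ray(a,*ua);c2,d2=ray(b,*ub);A=np.stack([d1,-d2],1)
    s=np.linalg.lstsq(A,c2-c1,rcond=None)[0];p,q=c1+d1*s[0],c2+d2*s[1];return (p+q)/2,np.linalg.norm(p-q)
def snap(n):
    im=manip.get_image(n);im["pixels"]=np.array(im["pixels"],np.uint8);return im
E
python3 - <<'E'
from h import *
import pickle
s=manip.get_state();print({k:np.round(v,3) for k,v in s.items()})
for n in("scene","top"):
    im=snap(n);pickle.dump(im,open(n+".pkl","wb"));cv2.imwrite(f"pics/{n}0.png",im["pixels"]);c,_=ray(im,0,0);print(n,c,im["fx"])
E
```

```text
{'clock': np.float64(0.0), 'qpos': array([ 1.119,  0.277,  1.506,  0.   ,  1.361, -0.121]), 'qd': array([-0.   ,  0.   , -0.001,  0.002, -0.001, -0.001]), 'effort': array([-1.0000e-03, -4.1678e+01, -2.4580e+01, -1.0000e-03,  1.1000e-02,
        0.0000e+00]), 'position': array([0.187, 0.543, 0.249]), 'ee_rot': array([-0.   ,  0.165,  0.986, -0.001]), 'contact_force': array([ 0.279, -0.507,  0.08 ]), 'moment': array([-0.046, -0.007, -0.011]), 'gripper_force': np.float64(0.0), 'width': np.float64(0.085)}
scene [ 0.96553633 -0.32064368  0.99522915] 408.6023683835071
top [0.48919883 0.03131587 1.42208479] 428.45271663062823
```

```bash
ls -la . pics
```

```text
.:
total 1520
drwxr-xr-x  3 agent agent   4096 Dec  3 13:52 .
drwxr-xr-x 23 root  root    4096 Dec  3 13:52 ..
-rw-r--r--  1 agent agent    682 Dec  3 13:52 h.py
drwxr-xr-x  2 agent agent   4096 Dec  3 13:52 pics
-rw-r--r--  1 agent agent 768437 Dec  3 13:52 scene.pkl
-rw-r--r--  1 agent agent 768437 Dec  3 13:52 top.pkl

pics:
total 760
drwxr-xr-x 2 agent agent   4096 Dec  3 13:52 .
drwxr-xr-x 3 agent agent   4096 Dec  3 13:52 ..
-rw-r--r-- 1 agent agent 340126 Dec  3 13:52 scene0.png
-rw-r--r-- 1 agent agent 425209 Dec  3 13:52 top0.png
```

View pics/scene0.png

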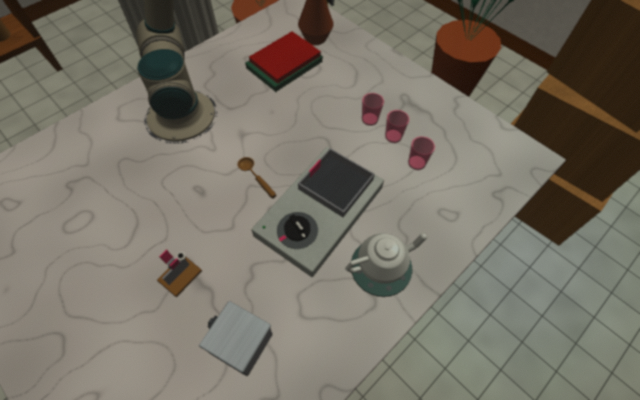

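View pics/top0.png

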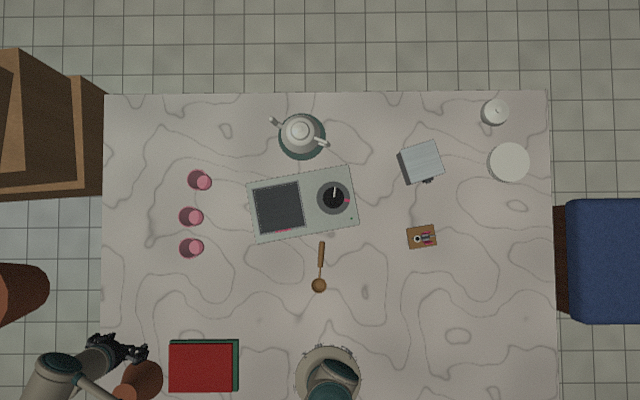

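The scene view shows the robot base at (175,110), the clip on its stand at (175,270), the warmer at (318,210) and its dial at (297,229). The top view shows the clip at (423,238), the warmer at (303,205), the dial at (333,198) and its pink mark at (347,200). Next I'll make an enlarged composite.

Run:
```python
from h import *
import pickle
s=pickle.load(open("scene.pkl","rb"));t=pickle.load(open("top.pkl","rb"))
def c(im,x,y,w,h,W,H):return cv2.resize(im["pixels"][y:y+h,x:x+w],(W,H),interpolation=cv2.INTER_CUBIC)
a=np.hstack([c(t,400,215,40,40,320,320),c(t,240,160,120,80,480,320)])
b=np.hstack([c(s,150,240,56,56,280,280),c(s,245,140,148,140,296,280),c(s,270,200,56,70,224,280)])
cv2.imwrite("pics/z1.png",np.vstack([a,b]))
```

```text
(no output)
```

View pics/z1.png

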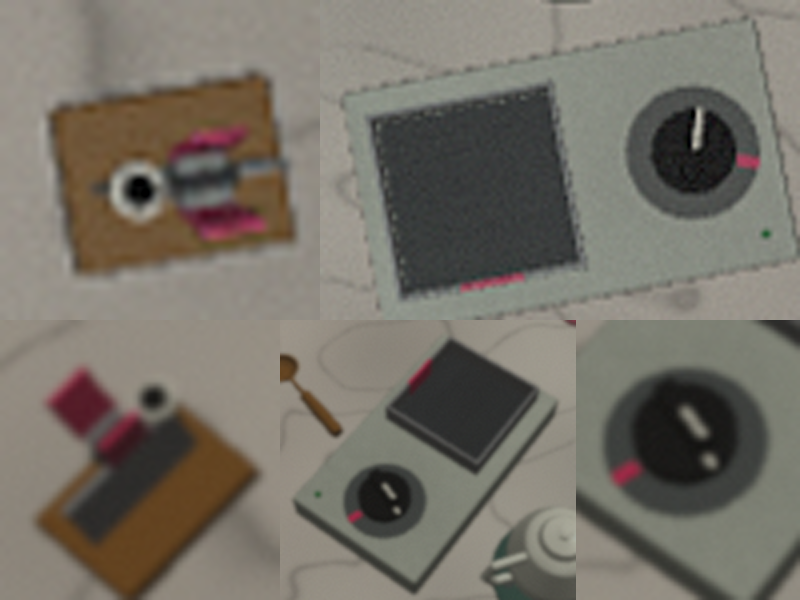

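The composite shows the paddles splayed across the blade, the readout on the left end, the pink rim band at top-view (363,230)-ish within the crop, the pointer facing away (+x), and the mark to its right.

```bash
cat > m.py <<'E'
from h import *
def masks(im):
    hsv=cv2.cvtColor(im["pixels"],cv2.COLOR_BGR2HSV);H,S,V=[hsv[...,i].astype(int) for i in range(3)]
    return ((H>160)|(H<3))&(S>110)&(V>60), (H>8)&(H<25)&(S>95)
def comps(m,box,amin=4):
    x,y,w,h=box;k=np.zeros_like(m);k[y:y+h,x:x+w]=m[y:y+h,x:x+w]
    n,l,st,ce=cv2.connectedComponentsWithStats(k.astype(np.uint8),connectivity=8)
    return [(st[i,4],ce[i],(l==i)) for i in range(1,n) if st[i,4]>=amin]
E
python3 - <<'E'
from m import *
import pickle
s=pickle.load(open("scene.pkl","rb"));t=pickle.load(open("top.pkl","rb"))
def rect(m,im,z):
    p=cv2.minAreaRect(np.argwhere(m)[:,::-1].astype(np.float32));b=cv2.boxPoints(p)
    q=np.array([onz(im,*x,z)[:2] for x in b]);e=q-np.roll(q,-1,0);L=np.linalg.norm(e,axis=1)
    i=L.argmax();print("  rect c",q.mean(0).round(4),"L",L.round(4),"long yaw",np.degrees(np.arctan2(e[i,1],e[i,0])).round(1))
for n,im,bs,bw in(("scene",s,(150,240,60,60),(245,140,145,140)),("top",t,(400,215,40,40),(240,160,120,90))):
    pk,wd=masks(im)
    print(n)
    for a,c,k in comps(wd,bs,20):
        print(" wood",a,c); k2=cv2.morphologyEx(k.astype(np.uint8),cv2.MORPH_CLOSE,np.ones((9,9)));rect(k2>0,im,.014)
    for a,c,k in comps(pk,bs): print(" clip pink",a,c.round(1),onz(im,*c,.09).round(4))
    for a,c,k in comps(pk,bw): print(" warm pink",a,c.round(1),"z80",onz(im,*c,.08).round(4),"z50",onz(im,*c,.05).round(4));rect(k,im,.08)
# housing & well in top
hsv=cv2.cvtColor(t["pixels"],cv2.COLOR_BGR2HSV)
for p in[(250,190),(350,218),(300,172),(230,230),(370,200),(280,205),(333,198),(322,195)]: print(p,hsv[p[1],p[0]])
E
```

```text
scene
 wood 586 [180.98293515 278.15870307]
  rect c [ 0.4592 -0.3131] L [0.0921 0.0691 0.09   0.0665] long yaw -80.6
 clip pink 80 [165.8 256.1] [ 0.4371 -0.3104  0.09  ]
 clip pink 27 [173.1 262.4] [ 0.4629 -0.3066  0.09  ]
 warm pink 71 [315.  167.3] z80 [0.4878 0.1325 0.08  ] z50 [0.4721 0.1474 0.05  ]
  rect c [0.4879 0.1343] L [0.0522 0.0147 0.0519 0.0144] long yaw -76.4
 warm pink 30 [282.3 237.6] z80 [ 0.5875 -0.0737  0.08  ] z50 [ 0.5751 -0.0656  0.05  ]
  rect c [ 0.5876 -0.074 ] L [0.0164 0.0114 0.0163 0.0113] long yaw -84.1
top
 wood 367 [419.86376022 235.72752044]
  rect c [ 0.4578 -0.3111] L [0.0883 0.0664 0.0881 0.0664] long yaw 99.0
 clip pink 17 [425.7 232.1] [ 0.4725 -0.3073  0.09  ]
 clip pink 31 [427.5 242.3] [ 0.4409 -0.3122  0.09  ]
 warm pink 15 [346.3 199.9] z80 [ 0.575  -0.0637  0.08  ] z50 [ 0.5769 -0.0658  0.05  ]
  rect c [ 0.5748 -0.0642] L [0.0063 0.0157 0.0063 0.0157] long yaw 89.5
 warm pink 20 [283.4 229.8] z80 [0.4831 0.1341 0.08  ] z50 [0.483  0.1364 0.05  ]
  rect c [0.4828 0.1356] L [0.0442 0.0043 0.0442 0.0043] long yaw 100.8
(250, 190) [ 41  19 147]
(350, 218) [ 64  65 113]
(300, 172) [ 25  20 143]
(230, 230) [ 18  23 133]
(370, 200) [ 19  24 151]
(280, 205) [105   9  57]
(333, 198) [10 24 32]
(322, 195) [42 16 79]
```

Run:
```python
from m import *
import pickle
t=pickle.load(open("top.pkl","rb"));s=pickle.load(open("scene.pkl","rb"))
def rect(m,im,z,tag):
    cs,_=cv2.findContours(m.astype(np.uint8),cv2.RETR_EXTERNAL,cv2.CHAIN_APPROX_NONE);c=max(cs,key=cv2.contourArea)
    c=cv2.convexHull(c)
    b=cv2.boxPoints(cv2.minAreaRect(c.astype(np.float32)))
    q=np.array([onz(im,*x,z)[:2] for x in b]);e=q-np.roll(q,-1,0);L=np.linalg.norm(e,axis=1);i=L.argmax()
    print(tag,"c",q.mean(0).round(4),"L",L.round(4),"yaw",np.degrees(np.arctan2(e[i,1],e[i,0])).round(2))
B,G,R=[t["pixels"][...,i].astype(int) for i in range(3)]
box=np.zeros(G.shape,bool);box[155:255,235:372]=1
ho=((G-R>=0)|(G<85))&box;ho=cv2.morphologyEx(ho.astype(np.uint8),cv2.MORPH_OPEN,np.ones((5,5)))
rect(ho,t,.05,"housing")
V=t["pixels"].max(2).astype(int)
bx=np.zeros(G.shape,bool);bx[170:245,250:308]=1
rect(cv2.morphologyEx(((V<72)&bx).astype(np.uint8),cv2.MORPH_OPEN,np.ones((3,3))),t,.08,"well")
bx=np.zeros(G.shape,bool);bx[175:222,312:356]=1
k=cv2.morphologyEx(((V<50)&bx).astype(np.uint8),cv2.MORPH_CLOSE,np.ones((7,7)))
cs,_=cv2.findContours(k,cv2.RETR_EXTERNAL,cv2.CHAIN_APPROX_NONE);c=max(cs,key=cv2.contourArea);M=cv2.moments(c)
u=M['m10']/M['m00'],M['m01']/M['m00'];print("skirt",u,onz(t,*u,.068),"d px",2*np.sqrt(M['m00']/np.pi))
w=(V>95)&box&(k>0);p=np.argwhere(w)[:,::-1];print("white",len(p));
if len(p):print(p.mean(0), onz(t,*p.mean(0),.068))
ho_v=np.zeros((400,640,3),np.uint8);ho_v[ho>0]=255
```

```text
housing c [0.5672 0.0759] L [0.3401 0.1995 0.3374 0.1994] yaw 100.13
well c [0.5541 0.1479] L [0.1356 0.1358 0.1349 0.1358] yaw 9.89
skirt (332.95026455026454, 197.2904761904762) [ 0.58453159 -0.02230491  0.068     ] d px 20.026743534373637
white 19
[334. 192.] [ 0.60130502 -0.0258158   0.068     ]
```

>>> move_arm:
  steps: [0, 0, -0.086, 0.135, -0.427, 0, 1, 0, 0, -0.086, 0.135, -0.427, 0, 1, 0, 0, -0.086, 0.135, -0.427, 0, 1, 0, 0, -0.086, 0.135, -0.427, 0, 1, 0, 0, -0.086, 0.135, -0.427, 0, 1, 0, 0, -0.086, 0.135, -0.427, 0, 1, 0, 0, -0.086, 0.135, -0.427, 0, 1, 0, 0, -0.086, 0.135, -0.427, 0, 1, 0, 0, -0.086, 0.135, -0.427, 0, 1, 0, 0, -0.086, 0.135, -0.427, 0, 1]

```text
clock: 1.1
position: [0.3234, 0.1114, 0.25]
ee_rot: [0.001, 0.427, 0.904, -0.001]
contact_force: [-0.4, 0.2, 0.3]
width: 0.0855
gripper_force: 0.0
```

>>> move_arm:
  steps: [0, 0, -0.086, 0.135, -0.427, -0.05, 1, 0, 0, -0.086, 0.135, -0.427, -0.05, 1, 0, 0, -0.086, 0.135, -0.427, -0.05, 1, 0, 0, -0.086, 0.135, -0.427, -0.05, 1, 0, 0, -0.086, 0.135, -0.427, -0.05, 1, 0, 0, -0.086, 0.135, -0.427, -0.05, 1, 0, 0, -0.086, 0.135, -0.427, -0.05, 1, 0, 0, -0.086, 0.135, -0.427, -0.05, 1, 0, 0, -0.086, 0.135, -0.427, -0.05, 1, 0, 0, -0.086, 0.135, -0.427, -0.05, 1]

```text
clock: 2.1
position: [0.4591, -0.3151, 0.1982]
ee_rot: [0.001, 0.65, 0.76, -0.001]
contact_force: [-0.5, 0.4, -0.7]
width: 0.0852
gripper_force: 0.0
```

>>> move_arm:
  steps: [0, 0, 0, 0, 0, -0.02, 1, 0, 0, 0, 0, 0, -0.04, 1, 0, 0, 0, 0, 0, -0.06, 1, 0, 0, 0, 0, 0, -0.08, 1, 0, 0, 0, 0, 0, -0.09, 1, 0, 0, 0, 0, 0, -0.096, 1, 0, 0, 0, 0, 0, -0.096, 1, 0, 0, 0, 0, 0, -0.096, 1, 0, 0, 0, 0, 0, -0.096, 1, 0, 0, 0, 0, 0, -0.096, 1]

```text
clock: 3.1
position: [0.4571, -0.3105, 0.1048]
ee_rot: [0.001, 0.649, 0.761, 0.0]
contact_force: [-0.7, 0.9, -0.4]
width: 0.0852
gripper_force: 0.0
```

Run:
```python
from h import *
s=manip.get_state();print(s["position"],s["contact_force"])
a,b=snap("scene"),snap("top")
def c(im,x,y,w,h):return cv2.resize(im["pixels"][y:y+h,x:x+w],(400,400),interpolation=cv2.INTER_CUBIC)
cv2.imwrite("pics/z2.png",np.hstack([c(a,130,215,80,80),c(b,385,200,80,80)]))
print(proj(b,s["position"]),proj(a,s["position"]))
```

```text
[ 0.45714143 -0.3104849   0.10480255] [-0.73960218  0.92347326 -0.36866062]
[428.0990136  237.12784303] [168.48534584 259.36176352]
```

View pics/z2.png

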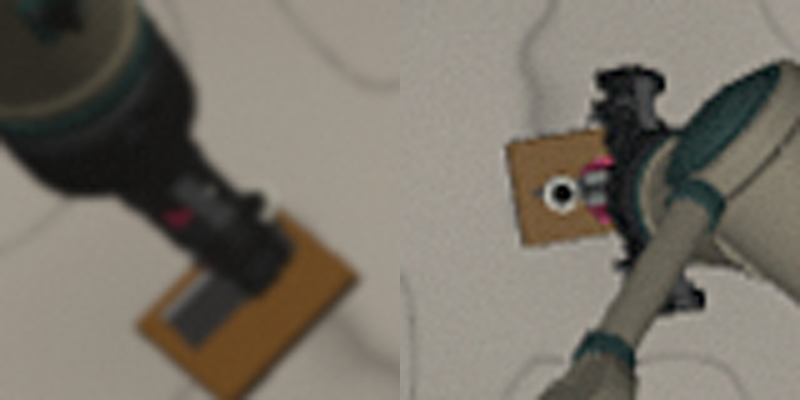

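The picture shows the open fingers straddling the pink paddles (right crop, about (600,190)), with the TCP projecting to (428,237) beside the paddle middle at (427,237). Closing now.

>>> move_arm:
  steps: [0, 0, 0, 0, 0, 0, -1, 0, 0, 0, 0, 0, 0, -1, 0, 0, 0, 0, 0, 0, -1, 0, 0, 0, 0, 0, 0, -1, 0, 0, 0, 0, 0, 0, -1, 0, 0, 0, 0, 0, 0, -1, 0, 0, 0, 0, 0, 0, -1, 0, 0, 0, 0, 0, 0, -1, 0, 0, 0, 0, 0, 0, -1, 0, 0, 0, 0, 0, 0, -1]
  squeeze: 25

```text
clock: 4.2
position: [0.4568, -0.3101, 0.104]
ee_rot: [0.0, 0.649, 0.761, 0.0]
contact_force: [-0.1, -0.5, -0.4]
width: 0.023
gripper_force: 31.0
```

>>> move_arm:
  steps: [0, 0, 0, 0, 0, 0.01, -1, 0, 0, 0, 0, 0, 0.02, -1, 0, 0, 0, 0, 0, 0.03, -1, 0, 0, 0, 0, 0, 0.04, -1, 0, 0, 0, 0, 0, 0.05, -1, 0, 0, 0, 0, 0, 0.06, -1, 0, 0, 0, 0, 0, 0.07, -1, 0, 0, 0, 0, 0, 0.08, -1, 0, 0, 0, 0, 0, 0.086, -1, 0, 0, 0, 0, 0, 0.086, -1]

```text
clock: 5.2
position: [0.4573, -0.3106, 0.1911]
ee_rot: [0.001, 0.649, 0.761, 0.0]
contact_force: [-0.3, -1.2, -0.9]
width: 0.0228
gripper_force: 31.0
```

>>> move_arm:
  steps: [0, 0, 0, 0, 0.015, 0, -1, 0, 0, 0, 0, 0.04, 0, -1, 0, 0, 0, 0.001, 0.07, 0, -1, 0, 0, 0, 0.002, 0.1, 0, -1, 0, 0, 0, 0.003, 0.13, 0, -1, 0, 0, 0, 0.004, 0.16, 0, -1, 0, 0, 0, 0.005, 0.19, 0, -1, 0, 0, 0, 0.006, 0.22, 0, -1, 0, 0, 0, 0.006, 0.24, 0, -1, 0, 0, 0, 0.006, 0.25, 0, -1]

```text
clock: 6.2
position: [0.4615, -0.0575, 0.1895]
ee_rot: [-0.001, 0.648, 0.762, -0.0]
contact_force: [0.4, 0.1, -0.7]
width: 0.0228
gripper_force: 31.0
```

Run:
```python
from h import *
s=manip.get_state();print(s["position"],s["contact_force"],s["width"],s["gripper_force"])
a,b=snap("scene"),snap("top")
def c(im,p):
    x,y=int(p[0])-40,int(p[1])-40;return cv2.resize(im["pixels"][y:y+80,x:x+80],(400,400),interpolation=cv2.INTER_CUBIC)
cv2.imwrite("pics/z3.png",np.hstack([c(a,proj(a,s["position"])),c(b,proj(b,s["position"]))]))
```

```text
[ 0.46148381 -0.05754772  0.18945329] [ 0.36667155  0.07008069 -0.67887223] 0.022797361885942856 30.996188521385193
```

View pics/z3.png

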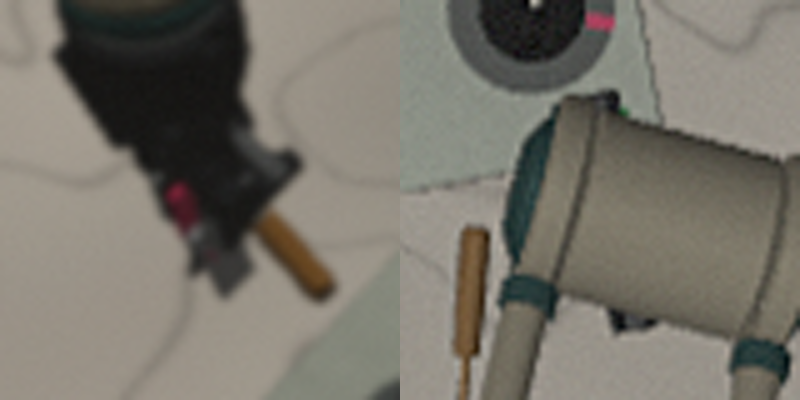

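The clip is held between the fingers, with the pink paddle at left crop (185,205) and the jaws below it at (225,265). Continuing to the rim.

>>> move_arm:
  steps: [0, 0, 0.003, 0.001, 0.015, 0, -1, 0, 0, 0.003, 0.003, 0.04, 0, -1, 0, 0, 0.003, 0.006, 0.07, 0, -1, 0, 0, 0.003, 0.01, 0.1, 0, -1, 0, 0, 0.003, 0.013, 0.13, 0, -1, 0, 0, 0.003, 0.016, 0.16, 0, -1, 0, 0, 0.003, 0.018, 0.185, 0, -1, 0, 0, 0.003, 0.019, 0.197, 0, -1, 0, 0, 0.003, 0.019, 0.197, 0, -1, 0, 0, 0.003, 0.019, 0.197, 0, -1]

```text
clock: 7.3
position: [0.4817, 0.1358, 0.1898]
ee_rot: [0.0, 0.641, 0.767, -0.001]
contact_force: [-0.8, 0.2, -0.4]
width: 0.0229
gripper_force: 31.0
```

>>> move_arm:
  steps: [0, 0, 0, 0, 0, -0.01, -1, 0, 0, 0, 0, 0, -0.02, -1, 0, 0, 0, 0, 0, -0.028, -1, 0, 0, 0, 0, 0, -0.034, -1, 0, 0, 0, 0, 0, -0.04, -1, 0, 0, 0, 0, 0, -0.04, -1, 0, 0, 0, 0, 0, -0.04, -1, 0, 0, 0, 0, 0, -0.04, -1, 0, 0, 0, 0, 0, -0.04, -1, 0, 0, 0, 0, 0, -0.04, -1]

```text
clock: 8.3
position: [0.482, 0.1369, 0.1504]
ee_rot: [0.0, 0.641, 0.767, 0.0]
contact_force: [-0.6, 0.7, -0.7]
width: 0.0233
gripper_force: 31.0
```

Run:
```python
from h import *
s=manip.get_state();print(s["position"],s["contact_force"],s["width"],s["gripper_force"])
a,b=snap("scene"),snap("top")
def c(im,p):
    x,y=int(p[0])-40,int(p[1])-40;return cv2.resize(im["pixels"][y:y+80,x:x+80],(400,400),interpolation=cv2.INTER_CUBIC)
cv2.imwrite("pics/z4.png",np.hstack([c(a,proj(a,s["position"])),c(b,proj(b,s["position"]))]))
```

```text
[0.48196622 0.13693017 0.15036447] [-0.63088248  0.72485043 -0.69760594] 0.023338424336956185 30.996821522712708
```

View pics/z4.png

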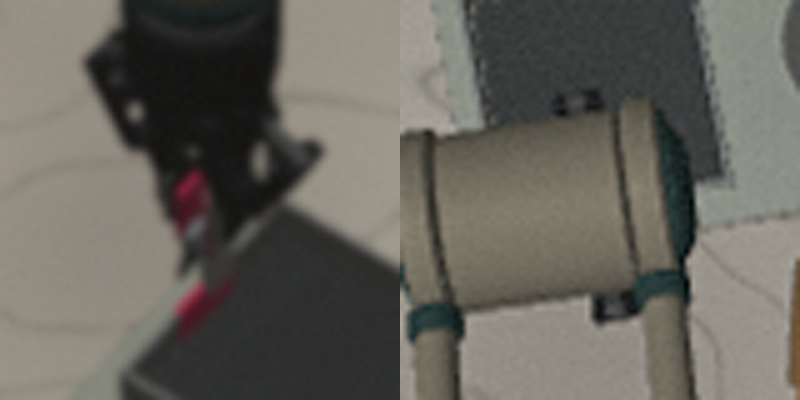

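The jaws straddle the rim line directly above the pink band (left crop (205,300)). Lowering.

>>> move_arm:
  steps: [0, 0, 0, 0, 0, -0.004, -1, 0, 0, 0, 0, 0, -0.008, -1, 0, 0, 0, 0, 0, -0.012, -1, 0, 0, 0, 0, 0, -0.016, -1, 0, 0, 0, 0, 0, -0.02, -1, 0, 0, 0, 0, 0, -0.023, -1, 0, 0, 0, 0, 0, -0.025, -1, 0, 0, 0, 0, 0, -0.026, -1, 0, 0, 0, 0, 0, -0.026, -1, 0, 0, 0, 0, 0, -0.026, -1]

```text
clock: 9.4
position: [0.4819, 0.1369, 0.1241]
ee_rot: [0.0, 0.641, 0.767, 0.0]
contact_force: [0.0, -0.3, -0.6]
width: 0.0227
gripper_force: 31.0
```

No contact force, so the wall is inside the jaws. Opening, then rising.

>>> move_arm:
  steps: [0, 0, 0, 0, 0, 0, -0.4, 0, 0, 0, 0, 0, 0, -0.3, 0, 0, 0, 0, 0, 0, -0.2, 0, 0, 0, 0, 0, 0, -0.1, 0, 0, 0, 0, 0, 0, 0.1, 0, 0, 0, 0, 0, 0, 0.3, 0, 0, 0, 0, 0, 0, 0.6, 0, 0, 0, 0, 0, 0, 1, 0, 0, 0, 0, 0, 0, 1, 0, 0, 0, 0, 0, 0, 1]

```text
clock: 10.4
position: [0.4818, 0.1369, 0.124]
ee_rot: [0.0, 0.641, 0.767, 0.0]
contact_force: [-0.7, -0.6, 0.2]
width: 0.0857
gripper_force: 0.0
```

>>> move_arm:
  steps: [0, 0, 0, 0, 0, 0, 1, 0, 0, 0, 0, 0, 0.005, 1, 0, 0, 0, 0, 0, 0.02, 1, 0, 0, 0, 0, 0, 0.04, 1, 0, 0, 0, 0, 0, 0.06, 1, 0, 0, 0, 0, 0, 0.08, 1, 0, 0, 0, 0, 0, 0.096, 1, 0, 0, 0, 0, 0, 0.096, 1, 0, 0, 0, 0, 0, 0.096, 1, 0, 0, 0, 0, 0, 0.096, 1]

```text
clock: 11.4
position: [0.481, 0.1367, 0.219]
ee_rot: [-0.001, 0.641, 0.767, -0.001]
contact_force: [-0.4, 0.2, -0.4]
width: 0.0855
gripper_force: 0.0
```

Run:
```python
from h import *
a,b=snap("scene"),snap("top")
def c(im,x,y,w,h,W,H):return cv2.resize(im["pixels"][y:y+h,x:x+w],(W,H),interpolation=cv2.INTER_CUBIC)
cv2.imwrite("pics/z5.png",np.hstack([c(a,285,125,60,60,400,400),c(b,313,178,40,40,400,400)]))
ax=np.array([.5845,-.0224])
for n,im,bx in(("top",b,(318,183,30,28)),("scene",a,(275,208,42,42))):
    x,y,w,h=bx;V=im["pixels"].min(2)[y:y+h,x:x+w];m=(V>95)
    k=im["pixels"].max(2)[y:y+h,x:x+w]<55;k=cv2.morphologyEx(k.astype(np.uint8),cv2.MORPH_CLOSE,np.ones((9,9)))>0
    n_,l,st,ce=cv2.connectedComponentsWithStats((m&k).astype(np.uint8),connectivity=8)
    for i in range(1,n_):
        p=ce[i]+[x,y]
        if st[i,4]>2:
            for z in(.094,.068):
                d=onz(im,*p,z)[:2]-ax;print(n,p,st[i,4],z,d.round(4),"dial deg",(10.1-np.degrees(np.arctan2(d[1],d[0]))).round(1))
```

```text
top [334. 192.] 19 0.094 [ 0.0147 -0.0023] dial deg 19.1
top [334. 192.] 19 0.068 [ 0.0168 -0.0034] dial deg 21.6
scene [298.93333333 225.13333333] 15 0.094 [ 0.0112 -0.0025] dial deg 22.4
scene [298.93333333 225.13333333] 15 0.068 [0.0005 0.0061] dial deg -74.8
scene [302.8 234.6] 5 0.094 [ 0.0371 -0.0132] dial deg 29.7
scene [302.8 234.6] 5 0.068 [ 0.0272 -0.005 ] dial deg 20.5
```

View pics/z5.png

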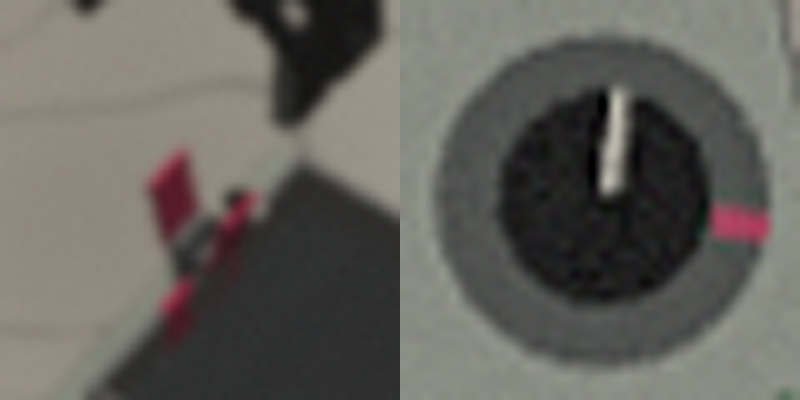

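The clip stands upright on the pink band (left crop (200,230)). On the dial, the pointer is at about 20.5° and the mark at about 111° (right crop (740,225)). Moving to the dial.

>>> move_arm:
  steps: [0, 0, 0.02, 0.015, -0.02, 0, 1, 0, 0, 0.04, 0.03, -0.045, 0, 1, 0, 0, 0.06, 0.045, -0.07, 0, 1, 0, 0, 0.083, 0.06, -0.095, 0, 1, 0, 0, 0.106, 0.08, -0.12, 0, 1, 0, 0, 0.129, 0.09, -0.14, 0, 1, 0, 0, 0.152, 0.1, -0.155, 0, 1, 0, 0, 0.175, 0.1025, -0.1595, 0, 1, 0, 0, 0.193, 0.1025, -0.1595, 0, 1, 0, 0, 0.193, 0.1025, -0.1595, 0, 1]

```text
clock: 12.5
position: [0.584, -0.023, 0.2189]
ee_rot: [-0.001, 0.09, 0.996, 0.0]
contact_force: [-0.6, -0.0, -0.4]
width: 0.0853
gripper_force: 0.0
```

>>> move_arm:
  steps: [0, 0, 0, 0, 0, -0.015, 1, 0, 0, 0, 0, 0, -0.035, 1, 0, 0, 0, 0, 0, -0.055, 1, 0, 0, 0, 0, 0, -0.075, 1, 0, 0, 0, 0, 0, -0.095, 1, 0, 0, 0, 0, 0, -0.11, 1, 0, 0, 0, 0, 0, -0.12, 1, 0, 0, 0, 0, 0, -0.127, 1, 0, 0, 0, 0, 0, -0.127, 1, 0, 0, 0, 0, 0, -0.127, 1]

```text
clock: 13.5
position: [0.5847, -0.0226, 0.0934]
ee_rot: [0.0, 0.09, 0.996, 0.0]
contact_force: [0.2, 0.1, 0.3]
width: 0.0853
gripper_force: 0.0
```

>>> move_arm:
  steps: [0, 0, 0, 0, 0, 0, 0, 0, 0, 0, 0, 0, 0, -0.3, 0, 0, 0, 0, 0, 0, -0.6, 0, 0, 0, 0, 0, 0, -1, 0, 0, 0, 0, 0, 0, -1, 0, 0, 0, 0, 0, 0, -1, 0, 0, 0, 0, 0, 0, -1, 0, 0, 0, 0, 0, 0, -1, 0, 0, 0, 0, 0, 0, -1, 0, 0, 0, 0, 0, 0, -1]
  squeeze: 50

```text
clock: 14.5
position: [0.5846, -0.0217, 0.0935]
ee_rot: [0.0, 0.09, 0.996, 0.001]
contact_force: [0.2, 5.1, 4.2]
width: 0.0131
gripper_force: 51.3
```

>>> move_arm:
  steps: [0, 0, -0.013, 0, 0, 0, -1, 0, 0, -0.026, 0, 0, 0, -1, 0, 0, -0.039, 0, 0, 0, -1, 0, 0, -0.052, 0, 0, 0, -1, 0, 0, -0.065, 0, 0, 0, -1, 0, 0, -0.078, 0, 0, 0, -1, 0, 0, -0.091, 0, 0, 0, -1, 0, 0, -0.104, 0, 0, 0, -1, 0, 0, -0.117, 0, 0, 0, -1, 0, 0, -0.125, 0, 0, 0, -1]

```text
clock: 15.5
position: [0.585, -0.0211, 0.0934]
ee_rot: [0.0, 0.466, 0.885, 0.002]
contact_force: [1.7, 7.3, 3.4]
width: 0.013
gripper_force: 51.2
```

>>> move_arm:
  steps: [0, 0, -0.015, 0, 0, 0, -1, 0, 0, -0.03, 0, 0, 0, -1, 0, 0, -0.046, 0, 0, 0, -1, 0, 0, -0.062, 0, 0, 0, -1, 0, 0, -0.078, 0, 0, 0, -1, 0, 0, -0.094, 0, 0, 0, -1, 0, 0, -0.11, 0, 0, 0, -1, 0, 0, -0.12, 0, 0, 0, -1, 0, 0, -0.1264, 0, 0, 0, -1, 0, 0, -0.1264, 0, 0, 0, -1]

```text
clock: 16.5
position: [0.5857, -0.0209, 0.0935]
ee_rot: [-0.0, 0.771, 0.637, 0.002]
contact_force: [2.7, 6.9, 2.8]
width: 0.0126
gripper_force: 51.1
```

>>> move_arm:
  steps: [0, 0, 0, 0, 0, 0, -0.5, 0, 0, 0, 0, 0, 0, 0, 0, 0, 0, 0, 0, 0, 0.5, 0, 0, 0, 0, 0, 0, 1, 0, 0, 0, 0, 0, 0, 1, 0, 0, 0, 0, 0, 0, 1, 0, 0, 0, 0, 0, 0.01, 1, 0, 0, 0, 0, 0, 0.03, 1, 0, 0, 0, 0, 0, 0.05, 1, 0, 0, 0, 0, 0, 0.07, 1]

```text
clock: 17.5
position: [0.5843, -0.0227, 0.1645]
ee_rot: [0.0, 0.771, 0.637, 0.0]
contact_force: [0.1, -0.9, 0.3]
width: 0.0853
gripper_force: 0.0
```

>>> move_arm:
  steps: [0, 0, 0, 0, 0, 0.03, 1, 0, 0, 0, -0.03, -0.01, 0.06, 1, 0, 0, 0, -0.07, -0.04, 0.08, 1, 0, 0, 0, -0.1, -0.08, 0.08, 1, 0, 0, 0, -0.13, -0.12, 0.08, 1, 0, 0, 0, -0.16, -0.16, 0.08, 1, 0, 0, 0, -0.19, -0.19, 0.08, 1, 0, 0, 0, -0.21, -0.22, 0.08, 1, 0, 0, 0, -0.22, -0.24, 0.08, 1, 0, 0, 0, -0.22, -0.24, 0.08, 1]

```text
clock: 18.5
position: [0.3631, -0.265, 0.244]
ee_rot: [0.001, 0.772, 0.636, -0.0]
contact_force: [1.0, 0.1, -0.2]
width: 0.0854
gripper_force: 0.0
```

Run:
```python
from m import *
a,b=snap("scene"),snap("top")
def c(im,x,y,w,h,W,H):return cv2.resize(im["pixels"][y:y+h,x:x+w],(W,H),interpolation=cv2.INTER_CUBIC)
cv2.imwrite("pics/z6.png",np.vstack([np.hstack([c(a,285,125,60,60,300,300),c(a,270,202,54,54,300,300)]),np.hstack([c(b,265,205,40,40,300,300),c(b,313,178,40,40,300,300)])]))
ax=np.array([.5845,-.0224])
for n,im,bx in(("top",b,(318,183,30,28)),("scene",a,(275,208,42,42))):
    x,y,w,h=bx;V=im["pixels"].min(2)[y:y+h,x:x+w];m=(V>95)
    k=im["pixels"].max(2)[y:y+h,x:x+w]<55;k=cv2.morphologyEx(k.astype(np.uint8),cv2.MORPH_CLOSE,np.ones((9,9)))>0
    n_,l,st,ce=cv2.connectedComponentsWithStats((m&k).astype(np.uint8),connectivity=8)
    P=[(ce[i]+[x,y],st[i,4],z) for i in range(1,n_) if st[i,4]>2 for z in(.094,.068)]
    for q in comps(masks(im)[0],(240,185,120,70)): P.append((q[1],q[0],.05))
    for p,A,z in P:
        d=onz(im,*p,z)[:2]-ax;print(n,p.round(1),A,z,d.round(4),"dial deg",(10.1-np.degrees(np.arctan2(d[1],d[0]))).round(1))
```

```text
top [338.  197.6] 22 0.094 [-0.003  -0.0147] dial deg 111.7
top [338.  197.6] 22 0.068 [-0.0012 -0.016 ] dial deg 104.4
top [346.5 200. ] 14 0.05 [-0.0078 -0.044 ] dial deg 110.2
top [279.8 225.2] 24 0.05 [-0.0869  0.1705] dial deg -106.9
top [288.2 228.8] 6 0.05 [-0.0985  0.1437] dial deg -114.3
top [281.6 235.4] 18 0.05 [-0.1193  0.1648] dial deg -115.8
scene [292.1 223.9] 17 0.094 [-0.0031 -0.0124] dial deg 114.0
scene [292.1 223.9] 17 0.068 [-0.0141 -0.0042] dial deg 173.7
scene [286.8 232. ] 5 0.094 [ 0.0048 -0.037 ] dial deg 92.7
scene [286.8 232. ] 5 0.068 [-0.0061 -0.0294] dial deg 111.8
scene [282.3 237.6] 30 0.05 [-0.0094 -0.0432] dial deg 112.4
```

View pics/z6.png

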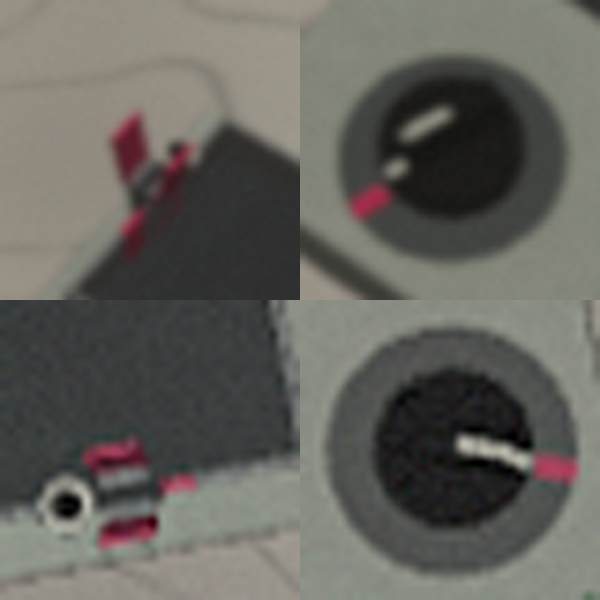

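The clip stands upright on the pink band. The pointer is at about 111.8° and the mark at about 111.3°, and the arm is clear. Handing in.

```bash
python3 -c "
from rig import manip
print(manip.sign_off())"
```

```text
the job is handed in; nothing more can be done
None
```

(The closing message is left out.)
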